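# Tighten, tug and roll over the mixing canister

### The job

Screw the canister's cap fully tight by turning its cross-bar clockwise (seen from above) to the stop, then tug the bar straight up to make sure the cap holds. Only then roll the canister over on its stand, away from the counterweight side, until it rests fully upside down with the cap still tight. Keep the canister upright until the cap has been tightened and tugged, and leave the other things on the bench where they are.

Things in the scene. Friction and masses are not known exactly. Their poses are not given: they have to be found in the camera images.
- pivot (a point): Middle of the pivot axis of a fixed aluminium roll-over stand, 150 mm above the bench. x: level, from the counterweight side to the side the canister rolls towards; y: along the pivot pins; z up. Yaw within 0.5 rad. Base plate 200 (x) by 190 (y) by 10 mm; two uprights 34 mm wide at y = +-72 mm end 25 mm above the pivot.
- counterweight (a point): Centre of the dark steel block (26 by 50 by 36 mm) on the side of the white plastic canister, at pivot height on its -x side (towards the robot) while upright, 56 mm from the axis. The canister hangs between the uprights: 84 mm across, from 42 mm below to 62 mm above the pivot. Axes as those of pivot, but turning with the canister.
- cap_bar (a point): Centre of the steel cross-bar on the canister's black cap: on the canister's axis, 108 mm above the pivot while the canister is upright. The bar is 116 mm long, 16 mm wide and 16 mm tall, on a 14 mm square neck; its underside is 20 mm above the flat cap top (cap 82 mm across). The point's y axis lies along the bar, its z along the canister's axis.
- cap (a joint): Turn of the cap, rad: 0 loose, bar parallel to the stand's y axis; grows clockwise seen from above the upright cap; 1.571 fully tight at the stop, bar parallel to the stand's x axis. Starts between 0 and 0.45. About 0.1 N m of friction holds it where it is left. From about 0.9 rad on the thread holds the cap down; below that it can be lifted.
- cap_lift (a joint): How far the cap has risen off the canister along the canister's axis, m: 0 seated; a tight cap has about 3 mm of play and then holds; a loose one comes up to 22 mm. A light spring pulls it down again, and a pull of some 4 N takes up the play.
- canister (a joint): Roll of the canister about the stand's y axis, rad: 0 upright, 3.142 upside down, both against stops; it rolls towards the stand's +x. The counterweight holds it at either stop: a push of about 2 N towards +x at bar height starts it, and beyond about 1 rad it rolls on slowly by itself and comes to rest upside down.
- jar: Loose white jar with black lid, 68 mm across, 100 mm tall, beside the stand; a bystander. Origin at the centre of its underside.
- wrench: Loose steel wrench, 150 mm long, flat on the bench beside the stand; a bystander.
- bottle: Loose glass bottle, 64 mm across, 170 mm tall, farther off to a side; a bystander. Origin at the centre of its underside.
- cup: Loose steel cup, 76 mm across, 90 mm tall, farther off to a side; a bystander. Origin at the centre of its underside.
- tape: Loose cardboard ring, 96 mm across, 24 mm tall, farther off to a side; a bystander. Origin at the centre of its underside.
- driver: Loose screwdriver, 180 mm long, lying far to the right; a bystander.

How it is judged:
By the outcome, as a careful person would: the job done as asked, in the order asked, and still so for the second after the job is handed in, with the robot touching nothing.
It also fails if it takes over 58 s, if anything falls off the work surface, if the arm or the gripper's body presses on something with over 40 N, if the wrist force passes 120 N, or if a joint passes its speed limit or range.

### The arm

A 6-joint arm with a two-finger parallel gripper is mounted at the origin on the work surface. World frame = base frame: x ahead of the robot, y to its left, z up, the work surface at z = 0. Lengths are in m, angles in rad, forces in N, time in s.
With the tool pointing down it reaches from about 0.35 to 0.8 m from the base axis. Payload 7.3 kg.
Tool frame: the origin (TCP) lies between the finger pads; the fingertips stand 25 mm ahead of it and the grasp point (between the pads) lies 6 mm ahead of it (r.tip_extent is the distance from the TCP to the fingertips, in m); z points along the fingers, y is the direction in which the jaws open and shut (so a half turn about z gives the same grasp; the last joint's range is limited). The gripper opens to 85 mm and grips with 20 to 120 N. Pads are 22 mm wide; open, the fingers measure 114 mm over their backs; the gripper's body (76 mm by 85 mm) begins 54 mm behind the grasp point. The pads swing forward as they close: fully open they stand 13 mm farther back than shut.
Start: joints at [-1.485, 0.342, 1.524, -0, 1.275, -0.146], TCP at [0.121, -0.511, 0.256] pointing down, gripper open.
Joint ranges: [-2.53, 2.53], [-0.77, 2.02], [0.04, 2.7], [-1, 4.14], [0.28, 2.66], [-3.11, 3.11]. Speed limits (rad/s): [2.57, 2.57, 3.14, 3.14, 3.14, 3.14].

### API

Orientations are given as a unit quaternion [x, y, z, w].
In Python, from workcell import r, command_gripper, optics gives the robot as it stands. The module is installed in compiled form; this text tells all that it offers. Calls block until the motion is done:
- r.reach(position, orientation): joint-space move of the TCP to a pose.
- r.move_straight(position, orientation=None, speed=0.15, max_force=None): straight line of the TCP; orientation=None keeps the orientation; speed is the mean speed in m/s. With max_force (N) it stops when the force on the tool has changed by that much, and returns True; else False.
- r.movej(angles): joint-space move.
- command_gripper(opening, force=None): finger opening in m; force is the grip in N (None keeps the last); returns when the fingers have stopped.
- r.hold(seconds).
- r.solve_ik(position, orientation): joint angles nearest the present ones, or None.
- r.read_state(): the state.
- optics.get_image(name): name is "scene" or "top"; returns (picture, depth): 480x640x3 uint8, red, green, blue; 480x640 float32, m along the optical axis (not along the pixel's ray), 0 where there is no reading.
- optics.camera_model(name): a dict with "K" (3x3 intrinsics, pixels), "k1" (the pictures are not rectified: a ray, as slopes to the right and down, at radius r is drawn at 1 + k1 r^2 times it, then the intrinsics apply), "R" (3x3) and "t" (3): a world point X has camera coordinates R X + t. Camera axes: x right, y down, z forward; pixel columns grow to the right and rows downward; lengths in m; the calibration is good to about 2 mm. A picture is of the moment at which its call begins. camera_model takes no time and is no camera call.
A pose or a line that the arm cannot do raises r.PlanningError and nothing moves.
- r.finish_job(): hands the job in, once; it reports no verdict.
The state is a dict: "time_s": time; "joint_positions": joint angles; "dq": joint speeds; "tau": joint torques, N m; "eef_pos": TCP position; "eef_rot": TCP orientation; "contact_force": force on the tool from outside, world axes, zero at the start; "torque": the same for the moment, N m; "grip_width": finger opening in m.
Only numpy, scipy, OpenCV 4.12 (cv2) and the standard library are available. Lean on these libraries where they do the work, as an engineer would, in place of code of your own. Each camera call takes 0.05 s, during which the arm holds its last target. There are 200 camera calls.

## Working session

There is one attempt and no reset: what is moved stays moved. The work goes in short steps, each a Python script; the robot and the scene stay as the last script left them, time stands still between calls to the robot, and variables do not carry over. Pictures are saved under pics/ and viewed, about 8 in all and at most 12, crops included, and the job is handed in when it is done.

```bash
mkdir -p pics; cat > h.py <<'E'
import numpy as np, cv2
from workcell import r, command_gripper, optics
def grab(n,tag):
    im,d=optics.get_image(n); cv2.imwrite(f'pics/{tag}.png',im[:,:,::-1]); np.savez(f'pics/{tag}.npz',im=im,d=d); return im,d
def ray(n,u,v):
    m=optics.camera_model(n);K=np.array(m['K']);R=np.array(m['R']);t=np.array(m['t'])
    p=cv2.undistortPoints(np.array([[[u,v]]],float),K,np.array([m['k1'],0,0,0.]))[0,0]
    return -R.T@t, R.T@np.array([p[0],p[1],1.])
def onplane(n,u,v,z):
    c,d=ray(n,u,v); return c+d*(z-c[2])/d[2]
def atdepth(n,u,v,dep):
    c,d=ray(n,u,v); return c+d*dep
def tri(n1,p1,n2,p2):
    c1,d1=ray(n1,*p1);c2,d2=ray(n2,*p2)
    s=np.linalg.lstsq(np.c_[d1,-d2],c2-c1,rcond=None)[0]
    a,b=c1+d1*s[0],c2+d2*s[1]; return (a+b)/2,np.linalg.norm(a-b)
E
python3 - <<'E'
from h import *
for n in('scene','top'):
    grab(n,n+'0'); m=optics.camera_model(n); print(n,m['k1'],-np.array(m['R']).T@np.array(m['t']),np.array(m['R'])[2],m['K'][0])
E
```

```text
scene -0.02516889256046914 [1.6771517  0.34644783 0.95737927] [-0.78536123 -0.2502755  -0.56618893] [552.00917331   0.         312.80263291]
top -0.04802858953576025 [0.44371909 0.01653365 1.47655952] [ 0.0969029  -0.01948617 -0.99510307] [542.39813769   0.         323.43330558]
```

View pics/scene0.png

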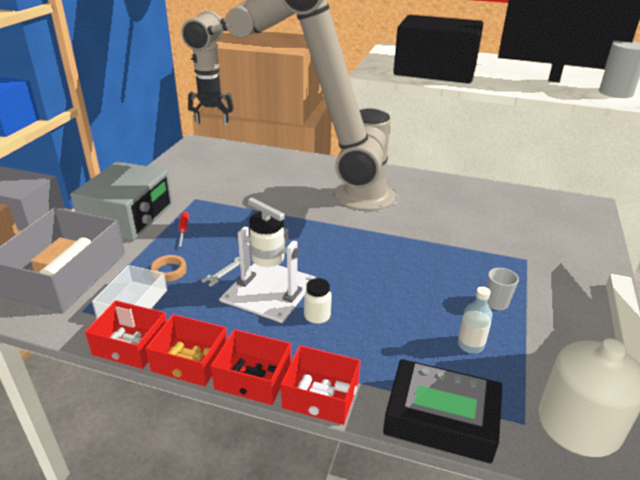

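View pics/top0.png

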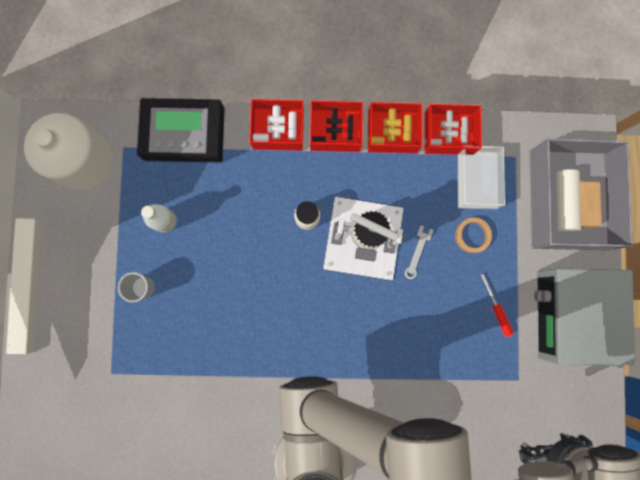

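The stand is at about (365,238) in the top view, and the bar runs from about (352,217) to (398,238). In the scene view the bar is at (264,207). The jar is on the stand's +y side and the wrench on its −y side. I'll zoom in for precise pixels.

```bash
python3 - <<'E'
import cv2,numpy as np
a=cv2.imread('pics/top0.png')[185:295,290:440]; b=cv2.imread('pics/scene0.png')[185:325,195:345]
a=cv2.resize(a,None,fx=5,fy=5,interpolation=cv2.INTER_CUBIC); cv2.imwrite('pics/ztop.png',a)
cv2.imwrite('pics/zsc.png',cv2.resize(b,None,fx=4,fy=4,interpolation=cv2.INTER_CUBIC))
E
```

```text
(no output)
```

View pics/ztop.png

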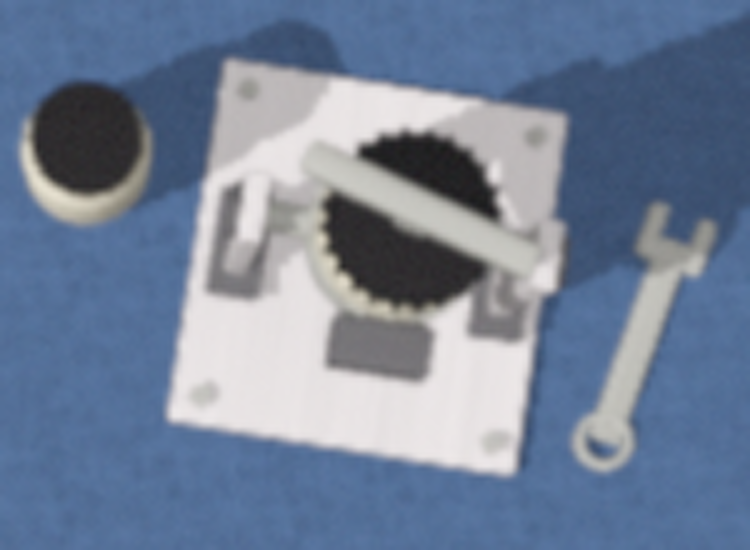

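View pics/zsc.png

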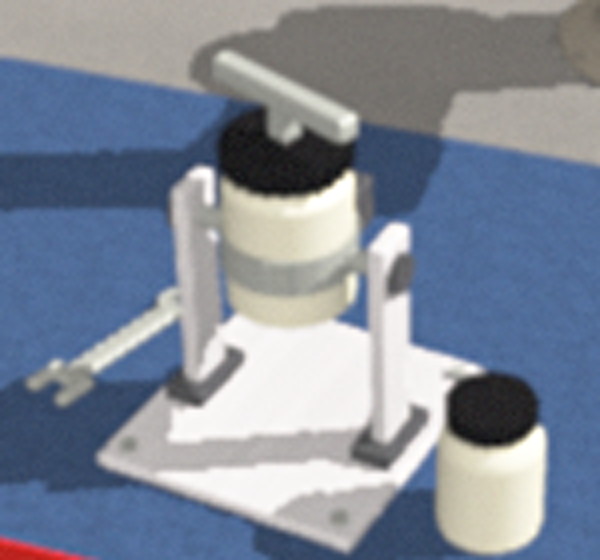

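The base plate corners, bar ends and jar are clear in both crops. Next I'll compute the geometry.

```bash
python3 - <<'E'
from h import *
T=lambda x,y:(290+(x-2)/5,185+(y-2)/5)
S=lambda x,y:(195+(x-1.5)/4,185+(y-1.5)/4)
cs=[(225,60),(567,115),(520,473),(168,420)]
P=np.array([onplane('top',*T(*c),0.01) for c in cs]);print(P.round(4),'ctr',P.mean(0))
ex=(P[0]+P[1]-P[2]-P[3])/2; ey=(P[0]+P[3]-P[1]-P[2])/2
print('sizes',np.linalg.norm(ex),np.linalg.norm(ey),'yaw',np.arctan2(ex[1],ex[0]),np.arctan2(-ey[0],ey[1]))
# bar ends: top-face
L,e=tri('top',T(310,156),'scene',S(347,122)); R_,e2=tri('top',T(540,260),'scene',S(222,66)); print('bar',L,e,R_,e2,'len',np.linalg.norm(L-R_),(L+R_)/2)
for z in (.258,.266):
  a=onplane('top',*T(308,155),z);b=onplane('top',*T(542,260),z);d=a-b;print(z,(a+b)/2,np.linalg.norm(d),'bar yaw',np.arctan2(-d[0],d[1]))
# depth-based bar points
z=np.load('pics/top0.npz');d=z['d'];pts=[]
for v in range(205,245):
  for u in range(340,405):
    if d[v,u]>0:
      p=atdepth('top',u,v,d[v,u])
      if p[2]>.245: pts.append(p)
pts=np.array(pts);c=pts.mean(0);w,V=np.linalg.eigh(np.cov(pts[:,:2].T));m=V[:,1]*np.sign(V[1,1]);q=(pts-c)[:,:2]@m
print('depth bar',len(pts),c,np.median(pts[:,2]),np.arctan2(-m[0],m[1]),q.min(),q.max(), c[:2]+m*(q.min()+q.max())/2)
for n,f,pp in(('jar',T,(85,138)),('wr',T,(605,440)),):
  print(n,onplane('top',*f(*pp),.1 if n=='jar' else .005))
print(onplane('top',*T(685,225),.005))
E
```

```text
[[ 0.711  -0.0404  0.01  ]
 [ 0.6849 -0.2289  0.01  ]
 [ 0.4882 -0.2043  0.01  ]
 [ 0.5131 -0.013   0.01  ]] ctr [ 0.59928096 -0.1216256   0.01      ]
sizes 0.1990292888379317 0.1915774358804535 yaw -0.13116596946541223 -0.13364765846842427
bar [ 0.62192601 -0.06993975  0.26227473] 0.00015144299959103595 [ 0.57670448 -0.17359081  0.25704299] 0.003993763535522244 len 0.11320732456931379 [ 0.59931525 -0.12176528  0.25965886]
0.258 [ 0.60013444 -0.12275999  0.258     ] 0.11634564026670519 bar yaw -0.4033492902773496
0.266 [ 0.59910755 -0.1218455   0.266     ] 0.11558181616945676 bar yaw -0.40334929027735006
depth bar 393 [ 0.59864176 -0.12022442  0.26509977] 0.265540192562554 -0.42519793649856974 -0.05764423593095364 0.05756964538051234 [ 0.59862637 -0.12025839]
jar [0.6524436  0.03416802 0.1       ]
wr [ 0.50714357 -0.25140605  0.005     ]
[ 0.62609465 -0.29519406  0.005     ]
```

The measurements agree. The pivot is at (0.599,−0.121) with yaw −0.132, the bar centre is at z≈0.258 (top at 0.2655), and the cap starts at about 0.28 rad. Next: approach, grasp and square up against the upright stop.

```bash
cat >> h.py <<'E'
from scipy.spatial.transform import Rotation as Ro
PIV=np.array([.5992,-.1212,.15]); YAW=-.132
EX=np.array([np.cos(YAW),np.sin(YAW),0]); EY=np.array([-np.sin(YAW),np.cos(YAW),0]); EZ=np.array([0,0,1.])
def down(a): return (Ro.from_euler('z',a)*Ro.from_euler('x',np.pi)).as_quat()
def st(msg=''):
    s=r.read_state(); f=np.array(s['contact_force']); rot=Ro.from_quat(s['eef_rot']).as_matrix()
    print(msg,'t%.1f'%s['time_s'],'p',np.round(s['eef_pos'],4),'F stand xyz',np.round([f@EX,f@EY,f[2]],2),'Mz %.3f'%s['torque'][2],'w %.4f'%s['grip_width'],'ax %.3f'%np.arctan2(rot[1,0],rot[0,0]),'q6 %.3f'%s['joint_positions'][5]); return s
E
python3 - <<'E'
from h import *
s=st(); bar=np.pi/2-.415; end=YAW+0
p=PIV+EZ*(.108+.006+.003)
best=None
for k in(0,-np.pi):
    a=bar+k;q=[r.solve_ik(p,down(x)) for x in(a,a-1.29)]
    print(k,[None if x is None else np.round(x,3) for x in q])
    if all(x is not None for x in q):
        c=abs(q[0][5])+abs(q[1][5])
        if abs(q[1][5]-q[0][5])<1.6 and (best is None or c<best[0]): best=(c,a)
a=best[1];print('use',a)
s0=np.array(s['eef_pos']); r.move_straight(s0+EZ*.1,speed=.3)
r.reach(p+EZ*.08,down(a)); st('above')
r.move_straight(p,speed=.1,max_force=8); st('at')
command_gripper(.03); st('pre')
command_gripper(0.0,force=40); st('grip')
grab('scene','g1');grab('top','g1t')
im=cv2.imread('pics/g1.png')[120:320,175:345];cv2.imwrite('pics/g1z.png',cv2.resize(im,None,fx=3,fy=3))
E
```

```text
t0.1 p [ 0.1206 -0.5106  0.2557] F stand xyz [-0.06  0.22  0.44] Mz 0.012 w 0.0852 ax 0.232 q6 -0.146
0 [array([-0.325,  0.496,  1.251, -0.   ,  1.394,  0.09 ]), array([-0.325,  0.496,  1.251, -0.   ,  1.394,  1.38 ])]
-3.141592653589793 [array([-0.325,  0.496,  1.251,  0.   ,  1.394, -3.051]), array([-0.325,  0.496,  1.251,  0.   ,  1.394, -1.761])]
use 1.1557963267948965
above t2.8 p [ 0.5989 -0.1222  0.347 ] F stand xyz [-0.23  0.54  0.15] Mz 0.052 w 0.0858 ax 1.154 q6 0.090
at t3.7 p [ 0.5995 -0.1214  0.2678] F stand xyz [-0.67 -0.28 -0.05] Mz -0.059 w 0.0854 ax 1.156 q6 0.090
pre t4.3 p [ 0.5992 -0.1212  0.267 ] F stand xyz [-0.42  0.76  0.33] Mz 0.045 w 0.0299 ax 1.156 q6 0.090
grip t4.6 p [ 0.5992 -0.1212  0.2671] F stand xyz [ 0.02 -0.21  1.63] Mz -0.037 w 0.0153 ax 1.156 q6 0.090
```

View pics/g1z.png

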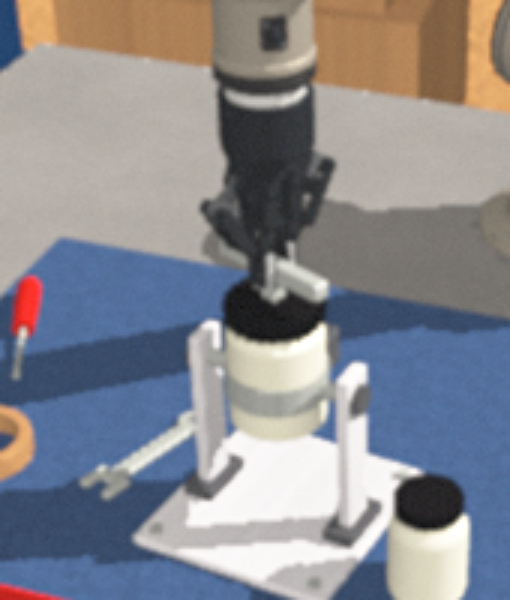

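The bar is gripped at its centre (width 15 mm) and the canister is upright. Next I'll nudge towards −x to seat it on the upright stop, then turn in steps and watch the torque.

```bash
python3 - <<'E'
from h import *
s=st();p=np.array(s['eef_pos'])
print(r.move_straight(p-EX*.003,speed=.01,max_force=4)); st('seat')
q=np.array(r.read_state()['joint_positions']); q6=q[5]
tot=0
for t in (.4,.8,1.1,1.2,1.25,1.28,1.30,1.32,1.34,1.36,1.38,1.40):
    q[5]=q6+t; r.movej(q); r.hold(.1)
    M=np.mean([r.read_state()['torque'][2] for _ in range(5)]); s=st('%.2f M%.3f'%(t,M))
    if t>1.15 and abs(M)>.9: break
E
```

```text
t4.7 p [ 0.5992 -0.1212  0.2671] F stand xyz [-0.59  0.31  0.24] Mz -0.093 w 0.0149 ax 1.156 q6 0.090
True
seat t4.9 p [ 0.5991 -0.1212  0.267 ] F stand xyz [1.02 0.41 3.99] Mz -0.058 w 0.0150 ax 1.156 q6 0.090
0.40 M-0.052 t5.5 p [ 0.5993 -0.1213  0.2671] F stand xyz [ 1.61 -0.3   0.97] Mz -0.052 w 0.0154 ax 0.758 q6 0.487
0.80 M-0.072 t6.0 p [ 0.5994 -0.1215  0.2671] F stand xyz [ 3.91 -2.4   0.59] Mz -0.072 w 0.0152 ax 0.359 q6 0.887
1.10 M-0.108 t6.5 p [ 0.5994 -0.1216  0.2671] F stand xyz [ 4.65 -1.86  1.15] Mz -0.108 w 0.0150 ax 0.057 q6 1.188
1.20 M-0.162 t6.9 p [ 0.5994 -0.1217  0.2671] F stand xyz [ 3.69 -2.2   0.77] Mz -0.162 w 0.0149 ax -0.043 q6 1.288
1.25 M-0.070 t7.2 p [ 0.5994 -0.1217  0.2671] F stand xyz [ 4.56 -2.44  0.54] Mz -0.070 w 0.0152 ax -0.093 q6 1.338
1.28 M-0.050 t7.6 p [ 0.5994 -0.1217  0.2671] F stand xyz [ 5.43 -3.41  1.01] Mz -0.050 w 0.0149 ax -0.122 q6 1.368
1.30 M0.123 t7.9 p [ 0.5994 -0.1217  0.2671] F stand xyz [ 4.36 -2.95  0.27] Mz 0.123 w 0.0152 ax -0.142 q6 1.388
1.32 M0.540 t8.3 p [ 0.5994 -0.1217  0.2671] F stand xyz [ 4.83 -3.23  1.09] Mz 0.540 w 0.0154 ax -0.161 q6 1.407
1.34 M0.880 t8.6 p [ 0.5994 -0.1217  0.2671] F stand xyz [ 5.21 -3.74  0.55] Mz 0.880 w 0.0152 ax -0.181 q6 1.426
1.36 M1.100 t9.0 p [ 0.5994 -0.1217  0.2671] F stand xyz [ 4.98 -3.08  0.99] Mz 1.100 w 0.0154 ax -0.200 q6 1.446
```

The stop is found: torque rises sharply from tool yaw −0.14, against an expected −0.132. Now the upward tug.

```bash
python3 - <<'E'
from h import *
command_gripper(0.0,force=80)
s=st();p=np.array(s['eef_pos'])
hit=r.move_straight(p+EZ*.012,speed=.012,max_force=18); s=st('tug hit=%s'%hit); print('rise',s['eef_pos'][2]-p[2])
r.hold(.4); st('held')
r.move_straight(p,speed=.02); r.hold(.2); st('back')
grab('top','t1'); grab('scene','t1s')
a=cv2.imread('pics/t1.png')[185:295,300:440];b=cv2.imread('pics/t1s.png')[150:320,195:345]
cv2.imwrite('pics/t1z.png',np.hstack([cv2.resize(a,(380,300)),cv2.resize(b,(380,300))]))
E
```

```text
t9.2 p [ 0.5994 -0.1217  0.2672] F stand xyz [ 4.52 -3.16  1.87] Mz 1.318 w 0.0142 ax -0.200 q6 1.446
tug hit=True t9.8 p [ 0.5995 -0.1218  0.2692] F stand xyz [ 3.27 -1.16 -2.78] Mz 1.244 w 0.0145 ax -0.198 q6 1.444
rise 0.0020193474715569093
held t10.2 p [ 0.5995 -0.1219  0.2694] F stand xyz [ 1.48  0.25 -2.9 ] Mz 1.321 w 0.0143 ax -0.201 q6 1.447
back t10.6 p [ 0.5995 -0.1219  0.2673] F stand xyz [ 2.49 -1.72 -1.7 ] Mz 1.339 w 0.0145 ax -0.202 q6 1.448
```

That first tug stopped early, at 2 mm and about 3 N, so it didn't use up the 3 mm of play. I'll repeat it in small steps until the force really builds.

```bash
python3 - <<'E'
from h import *
s=r.read_state();p=np.array(s['eef_pos'])
for i in range(1,8):
    r.move_straight(p+EZ*.001*i,speed=.01); r.hold(.05)
    f=np.mean([np.array(r.read_state()['contact_force'])[2] for _ in range(4)]); s=r.read_state(); print(i,'Fz %.2f'%f,'z %.4f'%s['eef_pos'][2],'t%.1f'%s['time_s'])
    if f<-13: break
r.hold(.5); st('held')
r.move_straight(p,speed=.02); r.hold(.1); st('back')
E
```

```text
1 Fz -3.10 z 0.2682 t11.1
2 Fz -2.18 z 0.2693 t11.4
3 Fz -6.69 z 0.2699 t11.7
4 Fz -11.89 z 0.2699 t12.0
5 Fz -15.29 z 0.2700 t12.3
held t12.8 p [ 0.5993 -0.1219  0.27  ] F stand xyz [  7.41  -2.09 -16.11] Mz 1.299 w 0.0147 ax -0.202 q6 1.448
back t13.3 p [ 0.5994 -0.1218  0.2677] F stand xyz [ 2.78 -1.26 -2.82] Mz 1.280 w 0.0146 ax -0.202 q6 1.448
```

The cap held at 2.8 mm of rise with 16 N. Next: release, retreat and verify the bar angle from above.

```bash
python3 - <<'E'
from h import *
s=r.read_state();p=np.array(s['eef_pos']);q=np.array(s['joint_positions'])
command_gripper(.06); r.move_straight(p+EZ*.07,speed=.15)
tool=down(YAW); a=PIV-EX*.115+EZ*.19
r.move_straight(a,tool,speed=.2); command_gripper(0.0); st('side'); print(r.tip_extent)
r.move_straight(PIV-EX*.22+EZ*.19,speed=.25)
im,d=grab('top','u1'); grab('scene','u1s')
pts=np.array([atdepth('top',u,v,d[v,u]) for v in range(195,262) for u in range(345,405) if d[v,u]>0])
pts=pts[(pts[:,2]>.248)&(pts[:,2]<.285)]; c=pts.mean(0);w,V=np.linalg.eigh(np.cov(pts[:,:2].T));m=V[:,1]*np.sign(V[0,1]);k=(pts-c)[:,:2]@m
print(len(pts),c,'bar dir',np.arctan2(m[1],m[0]),'ends',k.min(),k.max(),'med z',np.median(pts[:,2]))
a=cv2.imread('pics/u1.png')[185:295,300:440];b=cv2.imread('pics/u1s.png')[150:320,195:345]
cv2.imwrite('pics/u1z.png',np.hstack([cv2.resize(a,(400,314)),cv2.resize(b,(400,314))]))
st()
E
```

```text
side t15.7 p [ 0.4852 -0.1061  0.34  ] F stand xyz [ 0.08 -0.05  0.6 ] Mz -0.060 w -0.0002 ax -0.132 q6 1.333
0.025Traceback (most recent call last):
  File "<stdin>", line 8, in <module>
  File "h.py", line 12, in atdepth
    c,d=ray(n,u,v); return c+d*dep
        ~~~^^^^^^^
  File "h.py", line 6, in ray
    m=optics.camera_model(n);K=np.array(m['K']);R=np.array(m['R']);t=np.array(m['t'])
ValueError: time passes only in moves, steps and waits
```

```bash
sed -i 's/^def ray/import functools\ncam=functools.lru_cache(optics.camera_model)\ndef ray/; s/m=optics.camera_model(n)/m=cam(n)/' h.py; cat > chk.py <<'E'
from h import *
d=np.load('pics/u1.npz')['d']
pts=np.array([atdepth('top',u,v,d[v,u]) for v in range(195,262) for u in range(345,405) if d[v,u]>0])
pts=pts[(pts[:,2]>.248)&(pts[:,2]<.285)]; c=pts.mean(0);w,V=np.linalg.eigh(np.cov(pts[:,:2].T));m=V[:,1]*np.sign(V[0,1]);k=(pts-c)[:,:2]@m
print(len(pts),c,'bar dir',np.arctan2(m[1],m[0]),'ends',k.min(),k.max(),'med z',np.median(pts[:,2]))
a=cv2.imread('pics/u1.png')[185:295,300:440];b=cv2.imread('pics/u1s.png')[150:320,195:345]
cv2.imwrite('pics/u1z.png',np.hstack([cv2.resize(a,(400,314)),cv2.resize(b,(400,314))]))
st()
E
python3 chk.py
```

```text
375 [ 0.59862585 -0.12028304  0.26544072] bar dir -0.13988204571489676 ends -0.057079930323324105 0.05856187333859604 med z 0.26564795664073815
 t16.4 p [ 0.382  -0.0925  0.3401] F stand xyz [-0.35  0.05  0.07] Mz -0.009 w -0.0002 ax -0.132 q6 1.269
```

View pics/u1z.png

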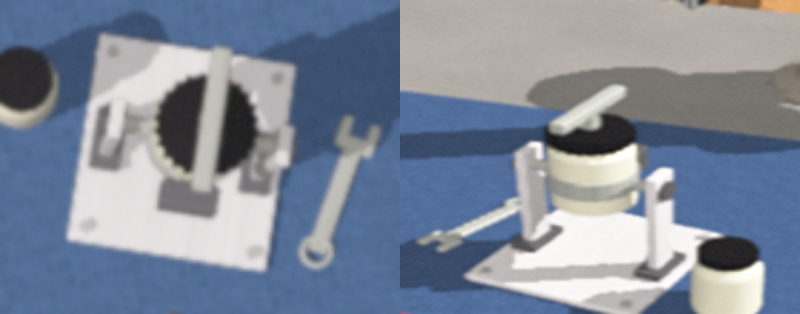

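The bar direction is −0.140, parallel to the stand's x (−0.132), the cap is seated (top at 0.2656) and the canister is upright. Now I'll push the bar's −x end towards +x to roll it.

```bash
python3 - <<'E'
from h import *
z=EZ*(.096+.025); c=np.array([.5990,-.1208,.15])
r.move_straight(c-EX*.10+EZ*.19,speed=.25); r.move_straight(c-EX*.10+z,speed=.15); st('down')
for x in(-.06,-.03,0,.02,.035,.05):
    h=r.move_straight(c+EX*x+z,speed=.06,max_force=20); st('x %.3f hit %s'%(x,h))
    if h: break
r.hold(.5)
grab('scene','p1'); cv2.imwrite('pics/p1z.png',cv2.resize(cv2.imread('pics/p1.png')[130:330,175:345],None,fx=2.5,fy=2.5))
E
```

```text
down t17.6 p [ 0.4998 -0.1077  0.2722] F stand xyz [ 0.65 -0.89  0.44] Mz -0.057 w -0.0004 ax -0.132 q6 1.341
x -0.060 hit False t18.4 p [ 0.5394 -0.1129  0.2708] F stand xyz [-1.11 -0.27  0.47] Mz -0.010 w -0.0000 ax -0.132 q6 1.357
x -0.030 hit False t19.1 p [ 0.5692 -0.1168  0.2707] F stand xyz [-0.29 -0.51 -0.25] Mz 0.053 w 0.0001 ax -0.132 q6 1.368
x 0.000 hit False t19.7 p [ 0.599  -0.1207  0.2708] F stand xyz [-0.68  0.34 -0.14] Mz -0.011 w 0.0001 ax -0.132 q6 1.378
x 0.020 hit False t20.2 p [ 0.6189 -0.1234  0.271 ] F stand xyz [-0.1   0.33 -0.34] Mz 0.006 w 0.0001 ax -0.132 q6 1.384
x 0.035 hit False t20.6 p [ 0.6338 -0.1254  0.271 ] F stand xyz [-0.67 -0.22  0.26] Mz 0.038 w 0.0003 ax -0.132 q6 1.389
x 0.050 hit False t21.0 p [ 0.6486 -0.1274  0.2709] F stand xyz [-0.15 -0.2   0.2 ] Mz 0.019 w 0.0001 ax -0.132 q6 1.393
```

View pics/p1z.png

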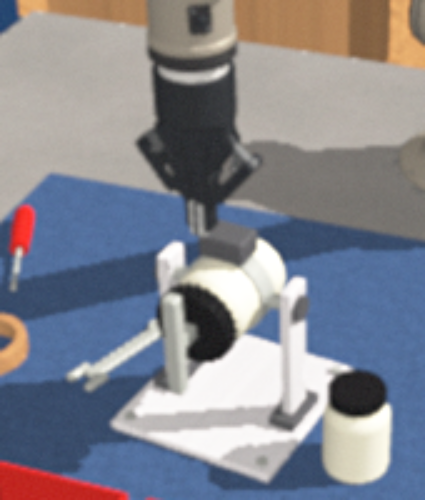

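The canister is past 90° (cap facing the camera, bar vertical) and rolling on by itself. The arm goes clear, then I'll check that it has come to rest.

```bash
python3 - <<'E'
from h import *
p=np.array(r.read_state()['eef_pos'])
r.move_straight(p+EZ*.09,speed=.15); r.move_straight(PIV-EX*.2+EZ*.22,speed=.2); r.hold(4)
a,_=grab('scene','e0'); r.hold(2)
b,d=grab('scene','e1'); t,dt=grab('top','e1t'); st()
print('motion',np.abs(a.astype(int)-b)[170:330,190:345].max())
z=np.load('pics/top0.npz')['im'].astype(int); 
x=cv2.resize(cv2.imread('pics/e1.png')[170:330,190:345],(390,400));y=cv2.resize(cv2.imread('pics/e1t.png')[130:330,110:520],(410,200))
cv2.imwrite('pics/e1z.png',np.hstack([x,np.vstack([y,cv2.resize(cv2.imread('pics/top0.png')[130:330,110:520],(410,200))])]))
E
```

```text
t29.9 p [ 0.4009 -0.0949  0.37  ] F stand xyz [-0.56 -0.32  1.06] Mz 0.004 w -0.0002 ax -0.132 q6 1.284
motion 14
```

View pics/e1z.png

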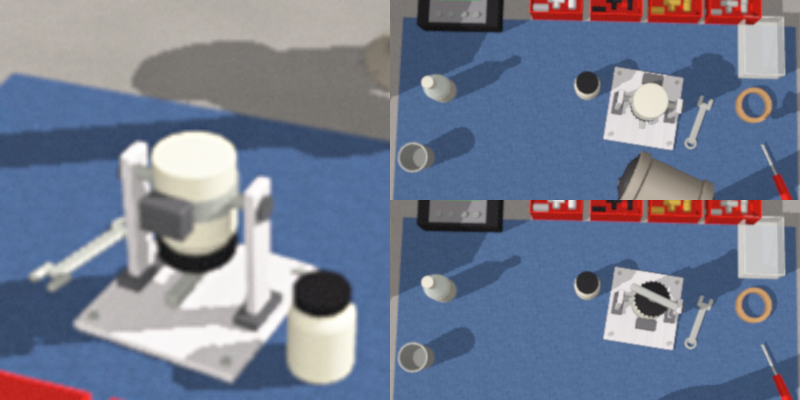

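The canister is upside down and at rest, with the counterweight on the +x side. The bar below still lies along the stand's x, and the bystanders haven't moved. I'll do a quick level check and hand in.

```bash
python3 - <<'E'
from h import *
d=np.load('pics/e1t.npz')['d']
pts=np.array([atdepth('top',u,v,d[v,u]) for v in range(205,255) for u in range(345,400) if d[v,u]>0])
q=pts-PIV; m=(np.abs(q@EX)<.03)&(np.abs(q@EY)<.03)&(pts[:,2]>.15); k=pts[m]
A=np.c_[k-PIV]; co=np.linalg.lstsq(np.c_[A@EX,A@EY,np.ones(len(A))],k[:,2],rcond=None)[0]; print('slopes, z',co)
if abs(co[0])<.06: r.finish_job(); print('done')
E
```

```text
slopes, z [ 0.00799052 -0.00256828  0.19213517]
the job is handed in; nothing more can be done
done
```

The cap is tight, tugged and held. The canister now rests fully upside down on its stand, and I've handed the job in at about 30 s of robot time (limit 58 s).

- **Tightening:** I gripped the bar at its centre and turned it clockwise. The torque rose steeply from the stop to 1.1 N m. After release, the bar direction was −0.140 rad, against −0.132 rad for the stand's x axis.
- **Tug:** The first tug stopped too early, at 2 mm and about 3 N, so I repeated it in small steps. The cap then held at 2.8 mm of rise with 16 N.
- **Rolling over:** Only then did I push the bar's near end towards +x with closed fingers, and the canister rolled on by itself.
- **Last checks:**
  - The canister is at rest. Its bottom face is level (slope 0.008), at z = 0.192 m, where 0.192 m was expected.
  - The bar still looks parallel to the stand's x axis. This was judged from the picture only; I didn't measure the cap angle again after the roll.
  - The jar, wrench, bottle, cup, tape and driver look unmoved in the before and after top views.
  - The arm is clear of everything.

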